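Align the valve plate on the anaesthesia absorber head

TASK

Turn the flat-edged black valve plate on its hub on the absorber head until its flat edge lies fully home along the steel alignment bar on the robot's side of it. Do not lift the plate off its hub or knock the pressure gauge that overhangs the far end, and leave the other things on the table where they are.

Things in the scene. Friction and masses are not known exactly. Their poses are not given: they have to be found in the camera images.
- deck: Absorber head, fixed: aluminium deck 242 x 176 mm, top 55 mm above the table, level. Origin: on its top, 66 mm from the bar. x runs from the bar across the plate to the gauge, y left, z up. A round steel hub pin, 12 mm across, 16 mm high, stands at x = -6.5 mm, y = 0, loosely in the plate's hole. Two pipe stubs stand out 21 mm from its sides, below the top.
- bar (a point): Steel alignment bar, fixed, 120 mm long (along y), 14 mm wide, 12 mm high, on the robot's side of the plate. This point: middle of the bar's face towards the plate, at x = -66 mm from the deck's origin and 5 mm above the deck. Axes as the deck's.
- disc: Black plastic valve plate, loose: disc 130 mm across, 10 mm thick, with one flat 75 mm long, 53 mm from the centre, and a 28 mm centre hole (8 mm play round the hub); 0.19 to 0.35 kg, friction 0.3 to 0.55. Origin: centre of the underside. z up; x points from the flat to the boss: with the flat home its axes agree with the deck's and its origin is at x = -13 mm in the deck's frame.
- boss (a point): Upright round steel boss fixed on the plate opposite the flat, for turning it: 20 mm across, standing 20 mm above the plate's top (its top 30 mm above the deck), 50 mm from the plate's centre. This point: on the boss's axis, half-way up it (20 mm above the deck). Axes as the plate's.
- flat (a point): Middle of the plate's flat edge, 5 mm off its underside; axes as the plate's (x points into the plate).
- gauge: Black pressure gauge, 94 mm across, 62 mm deep, its dial facing the robot, fixed on a post at the far end. Frame as the deck's: drum x = 60 to 122, y = +-47, z = 148 to 242 mm; post 22 mm thick at x = 134 mm. A tool held upright at the far part of the plate runs into it: come in under it with the tool's body leaned back towards the robot by about 30 degrees.
- gauge_centre (a point): Centre of the gauge's drum.
- jar: Bystander: glass jar, 84 mm across, 120 mm high; origin under its centre.
- bowl: Bystander: steel bowl, 130 mm across, 45 mm high; origin under its centre.
- seal_ring: Bystander: rubber ring, 90 mm across, 10 mm high; origin under its centre.
- screwdriver: Bystander: screwdriver lying on the table, 180 mm long.
- wrench: Bystander: open wrench lying on the table, 170 mm long.
- coupling: Bystander: upright grey tube coupling, 48 mm across, 75 mm high; origin under its centre.
- spray: Bystander: white bottle, 60 mm across, 160 mm high; origin under its centre.
Things that resemble listed ones, but are neither listed nor needed, are in the scene too. Of the things that look like the disc, the middle-sized one is meant.

How it is judged:
By the outcome, as a careful person would: the job done as asked, in the order asked, and still so for the second after the job is handed in, with the robot touching nothing.
It also fails if it takes over 53 s, if anything falls off the work surface, if the arm or the gripper's body presses on something with over 40 N, if the wrist force passes 120 N, or if a joint passes its speed limit or range.

ROBOT

A 7-joint arm with a two-finger parallel gripper is mounted at the origin on the work surface. World frame = base frame: x ahead of the robot, y to its left, z up, the work surface at z = 0. Lengths are in m, angles in rad, forces in N, time in s.
With the tool pointing down it reaches from about 0.425 to 0.875 m from the base axis. Payload 8.4 kg.
Tool frame: the origin (TCP) lies midway between the tips of the shut fingers; the grasp point (between the pads) lies 19 mm behind it; z points along the fingers, y is the line along which they close (so a half turn about z gives the same grasp; the last joint's range is limited). The gripper opens to 87 mm and grips with 3 to 60 N. Pads are 19 mm wide; open, the fingers measure 117 mm over their backs; the gripper's body (75 mm by 190 mm) begins 51 mm behind the grasp point.
Start: joints at [1.002, 0.333, 0.04, 1.465, -0.013, 1.343, -0.059], TCP at [0.294, -0.58, 0.223] pointing down, gripper open.
Joint ranges: [-2.58, 2.58], [-0.38, 2.09], [-1.3, 1.39], [0.25, 2.4], [-1.5, 4.64], [0.08, 2.09], [-2.65, 2.65]. Speed limits (rad/s): [2.22, 2.22, 2.79, 2.79, 3.14, 3.14, 3.14].

INTERFACE

Orientations are given as a unit quaternion [w, x, y, z].
In Python, from plant import monitor, viewer, ctrl gives the robot as it stands.
- The arm moves only by the tool step_arm, never from a script. Its argument "series" is a list of rows, each a list of 6 numbers: the shift along the tool's x, y, z in units of 50 mm (1.0 is 50 mm), then the turn, a rotation vector about the tool's x, y, z in units of 5 degrees (1.0 is 5 degrees). A call has 1 to 5 rows; each row shifts and turns the commanded pose from where the row before left it, along the tool's axes as they then stand; what a row does not reach is not made up. A row lasts 1/8 s, in which the tool goes at most 62.5 mm and 10.7 degrees, less where a joint would pass 70% of its speed; a pose out of reach is approached as far as the arm can. A call is refused whole if a number of a shift passes 1 or a number of a turn 1, either way. A call with a gripper value outside its range is refused whole. "fingers" is the closure, from 0 (fully open) to 1 (shut), set as the call begins (left out, the last holds). The fingers move at their own pace and stop on an object; "grip_force" is the grip in N (left out, the last holds). Time passes only in rows, so rows that do not move let the fingers close. It gives the time, the measured TCP pose, the force, the opening and the grip force at its end, in the units of the state.
- monitor.observe(): the state, without advancing time (a new reading comes with each control period).
- viewer.camera(name): name is "scene" or "top"; returns the picture (480x640x3 uint8, red, green, blue); there is no depth.
- viewer.camera_params(name): a dict with "camera_matrix" (3x3 intrinsics, pixels), "world_to_cam" (4x4, takes a point from world to camera coordinates). Camera axes: x right, y down, z forward; pixel columns grow to the right and rows downward; lengths in m; the calibration is good to about 2 mm. A picture is of the moment at which its call begins. camera_params takes no time and is no camera call.
- ctrl.finish_job(): hands the job in; it is judged then, once.
The state is a dict: "clock": time; "joint_pos": joint angles; "joint_vel": joint speeds; "tau": joint torques, N m; "tcp_pos": TCP position; "tool_rot": TCP orientation; "contact_force": force on the tool from outside, world axes, zero at the start; "torque": the same for the moment, N m; "opening": opening from 0.0 (shut) to 1.0 (fully open); "grip_force": force on a finger pad.
Only numpy, scipy, OpenCV 4.12 (cv2) and the standard library are available. Lean on these libraries where they do the work, as an engineer would, in place of code of your own. Each camera call takes 0.05 s, during which the arm holds its last target. There are 200 camera calls.

## Working session

There is one attempt and no reset: what is moved stays moved. The work goes in short steps, Python scripts to look and compute and a tool call to move; the robot and the scene stay as the last step left them, time stands still between calls to the robot, and variables do not carry over. Pictures are saved under pics/ and viewed, at most 13 in all, crops included, and the job is handed in when it is done.

Besides the shell and the picture viewer there is one more tool, called after "Emit:" as a command line: name --pt "numbers of a row" for each row, then --argument value for the rest. step_arm: Moves the arm, as the interface text tells. Its arguments: {"type":"object","properties":{"series":{"type":"array","items":{"type":"array","items":{"type":"number"}}},"fingers":{"type":"number"},"grip_force":{"type":"number"}},"required":["series"]}

```bash
mkdir -p pics; ls; python3 - <<'E'
from plant import monitor, viewer, ctrl
import cv2, numpy as np
for n in("scene","top"):
    cv2.imwrite(f"pics/{n}0.png",viewer.camera(n)[:,:,::-1]); p=viewer.camera_params(n); print(n,np.round(p["camera_matrix"],1).tolist(),np.round(p["world_to_cam"],4).tolist())
print(monitor.observe())
E
```

```text
pics
scene [[504.7, 0.0, 319.0], [0.0, 504.7, 231.4], [0.0, 0.0, 1.0]] [[-0.7198, 0.6942, 0.0077, 0.4002], [0.4047, 0.4286, -0.8078, -0.0811], [-0.5641, -0.5783, -0.5895, 1.4184], [0.0, 0.0, 0.0, 1.0]]
top [[455.9, 0.0, 325.1], [0.0, 455.9, 245.6], [0.0, 0.0, 1.0]] [[0.0162, -0.9997, -0.0198, 0.0045], [-0.9869, -0.0128, -0.1605, 0.5663], [0.1602, 0.0221, -0.9868, 1.0853], [0.0, 0.0, 0.0, 1.0]]
{'clock': 0.1, 'joint_pos': array([ 1.00179586,  0.33382831,  0.03990235,  1.46615951, -0.01341328,
        1.34331066, -0.05848824]), 'joint_vel': array([ 0.00264665, -0.00167058, -0.00166829, -0.00225017, -0.00034023,
       -0.00019597, -0.00071248]), 'tau': array([ 4.67910184e-03, -6.57809186e+01,  1.34027191e+00, -4.04710007e+01,
       -5.97191951e-02,  4.09417413e-02,  7.89489673e-05]), 'tcp_pos': array([ 0.29403691, -0.5792231 ,  0.22176775]), 'tool_rot': array([-6.87818534e-04,  9.72541270e-01,  2.32729371e-01, -2.12005324e-04]), 'contact_force': array([-0.69254565,  0.97133486, -0.15829034]), 'torque': array([-0.03350175, -0.01515804,  0.00343369]), 'grip_force': 0.0, 'opening': 1.0032225994705812}
```

View pics/scene0.png

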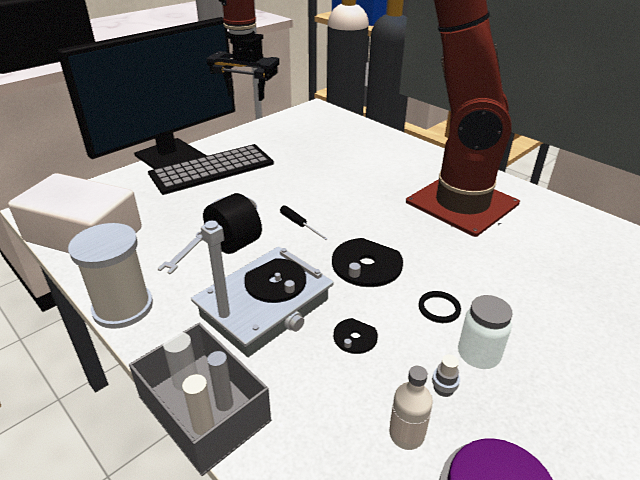

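View pics/top0.png

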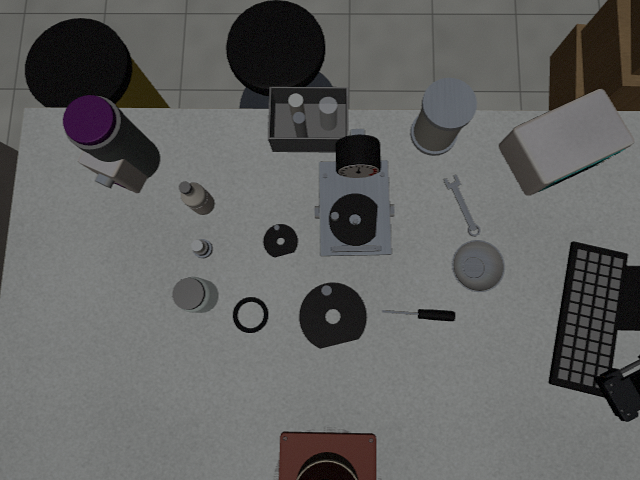

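Candidates that look like the disc (top image): a large plate on the table at (333,315), a small one on the table at (281,240), and one on the deck at (354,220). The deck one is middle-sized and sits on the hub, so it fits. I'll confirm it in an enlarged crop.

```bash
python3 - <<'E'
import cv2, numpy as np
a=cv2.imread("pics/top0.png")[125:265,300:410]; b=cv2.imread("pics/scene0.png")[210:360,180:345]
a=cv2.resize(a,None,fx=4,fy=4,interpolation=cv2.INTER_CUBIC); b=cv2.resize(b,(0,0),fx=2.15,fy=2.15,interpolation=cv2.INTER_CUBIC)
c=np.zeros((560,440+355,3),np.uint8); c[:a.shape[0],:440]=a; c[:b.shape[0],440:440+b.shape[1]]=b
c=cv2.convertScaleAbs(c,alpha=1.5); cv2.imwrite("pics/crop0.png",c)
E
```

```text
(no output)
```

View pics/crop0.png

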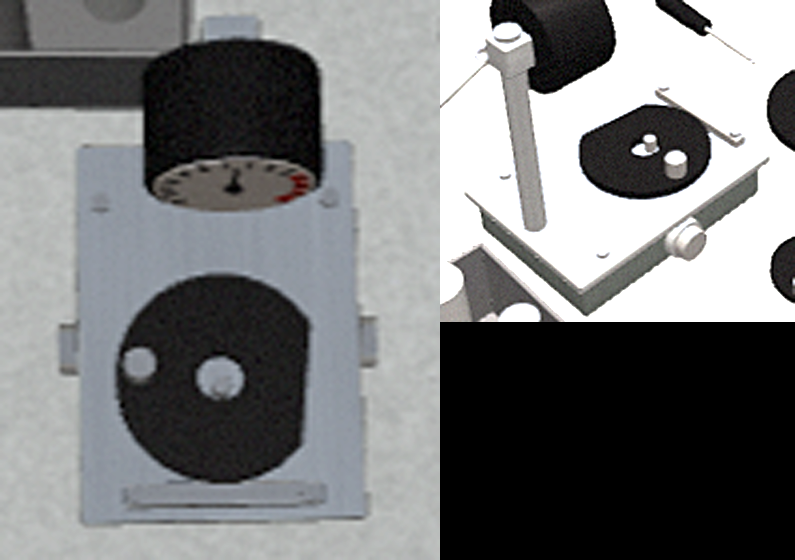

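The crop shows the middle-sized plate on the hub, with the boss at (138,364) in the crop on the left, the flat on the right at (305,390), and the bar in front at (225,494). It needs about a quarter turn clockwise, taking the boss to the far side.

```bash
cat >h.py <<'E'
import numpy as np
from plant import monitor, viewer, ctrl
def unproj(n,uv,z):
    p=viewer.camera_params(n); K=np.array(p["camera_matrix"]);T=np.array(p["world_to_cam"]);R=T[:3,:3];c=-R.T@T[:3,3]
    d=R.T@np.linalg.inv(K)@np.array([*uv,1.]); return c+d*(z-c[2])/d[2]
def proj(n,X):
    p=viewer.camera_params(n);T=np.array(p["world_to_cam"]);q=np.array(p["camera_matrix"])@(T[:3,:3]@np.asarray(X,float)+T[:3,3]);return q[:2]/q[2]
E
python3 - <<'E'
from h import *
cr=lambda u,v:(300+u/4-.375,125+v/4-.375)
P={k:unproj("top",cr(*uv),z) for k,uv,z in [("TL",(78,143),.055),("TR",(350,140),.055),("BR",(368,518),.055),("BL",(82,520),.055),("barL",(126,488),.067),("barR",(325,484),.067),("boss",(138,362),.085),("hole",(220,377),.065),("f1",(309,318),.065),("f2",(302,448),.065),("disctop",(220,273),.065),("hubtop",(222,372),.071)]}
for k,v in P.items(): print(k,np.round(v,4))
n=lambda a,b:np.linalg.norm(P[a]-P[b]); print(n("TL","TR"),n("BL","BR"),n("TL","BL"),n("TR","BR"),n("barL","barR"),n("boss","hole"))
E
```

```text
TL [0.7835 0.0312 0.055 ]
TR [ 0.787  -0.1409  0.055 ]
BR [ 0.5455 -0.1505  0.055 ]
BL [0.542  0.0244 0.055 ]
barL [ 0.5603 -0.0024  0.067 ]
barR [ 0.5643 -0.1232  0.067 ]
boss [ 0.6346 -0.0088  0.085 ]
hole [ 0.6304 -0.0592  0.065 ]
f1 [ 0.6683 -0.1139  0.065 ]
f2 [ 0.5867 -0.1094  0.065 ]
disctop [ 0.6964 -0.0588  0.065 ]
hubtop [ 0.6322 -0.0602  0.071 ]
0.17219294099360308 0.1749448547302808 0.2416160204632214 0.24167806260921962 0.1207940243189041 0.05442607375688526
```

Emit:
step_arm --pt "0.57 -0.57 -0.04 0 0 0" --pt "0.57 -0.57 -0.04 0 0 0" --pt "0.57 -0.57 -0.04 0 0 0" --pt "0.57 -0.57 -0.04 0 0 0" --pt "0.57 -0.57 -0.04 0 0 0" --fingers 0.5 --grip_force 8

```text
clock: 0.72
tcp_pos: [0.3569, -0.3865, 0.2323]
tool_rot: [-0.0, 0.973, 0.233, -0.0]
contact_force: [0.1, -0.7, 0.3]
opening: 0.544
grip_force: 0.0
```

Emit:
step_arm --pt "0.57 -0.57 -0.04 0 0 0" --pt "0.57 -0.57 -0.04 0 0 0" --pt "0.57 -0.57 -0.04 0 0 0" --pt "0.57 -0.57 -0.04 0 0 0" --pt "0.57 -0.57 -0.04 0 0 0"

```text
clock: 1.35
tcp_pos: [0.4194, -0.1951, 0.2424]
tool_rot: [-0.0, 0.973, 0.233, -0.0]
contact_force: [-0.0, 0.8, 0.6]
opening: 0.5
grip_force: 0.0
```

Emit:
step_arm --pt "0.57 -0.57 -0.04 0 0 0" --pt "0.57 -0.57 -0.04 0 0 0" --pt "0.57 -0.57 -0.04 0 0 0" --pt "0.57 -0.57 -0.04 0 0 0" --pt "0.57 -0.57 -0.04 0 0 0"

```text
clock: 1.98
tcp_pos: [0.4819, -0.0036, 0.2524]
tool_rot: [0.0, 0.973, 0.233, -0.0]
contact_force: [0.6, 0.1, -0.3]
opening: 0.499
grip_force: 0.0
```

Emit:
step_arm --pt "0 0 0 0 0 1" --pt "0 0 0 0 0 1" --pt "0 0 0 0 0 1" --pt "0 0 0 0 0 1" --pt "0 0 0 0 0 1"

```text
clock: 2.6
tcp_pos: [0.4817, -0.0049, 0.2523]
tool_rot: [-0.0, 1.0, 0.015, -0.0]
contact_force: [-0.2, -0.2, 0.5]
opening: 0.495
grip_force: 0.0
```

Emit:
step_arm --pt "0 0 0 0 1 0" --pt "0 0 0 0 1 0" --pt "0 0 0 0 1 0" --pt "0 0 0 0 1 0" --pt "0 0 0 0 1 0"

```text
clock: 3.22
tcp_pos: [0.4817, -0.005, 0.2525]
tool_rot: [-0.003, 0.976, 0.016, 0.218]
contact_force: [0.1, -0.8, -0.1]
opening: 0.504
grip_force: 0.0
```

Emit:
step_arm --pt "0 0 0 0 1 0" --pt "0 0 0 0 0 0"

```text
clock: 3.48
tcp_pos: [0.4867, -0.0043, 0.2508]
tool_rot: [-0.003, 0.969, 0.018, 0.244]
contact_force: [0.5, -0.3, 0.9]
opening: 0.501
grip_force: 0.0
```

```bash
cat >>h.py <<'E'
from scipy.spatial.transform import Rotation as Ro
def R():
    q=monitor.observe()["tool_rot"]; return Ro.from_quat([q[1],q[2],q[3],q[0]]).as_matrix()
def units(target,frm=None):
    p=monitor.observe()["tcp_pos"] if frm is None else np.array(frm)
    return np.round(R().T@(np.array(target)-p)/.05,3)
E
python3 - <<'E'
from h import *
o=monitor.observe();print(np.round(o["joint_pos"],3),o["tcp_pos"]);print(np.round(R(),3));print(units([.6375,-.0095,.14]))
E
```

```text
[ 0.232 -0.374 -0.259  2.185 -0.126  0.827 -1.506] [ 0.48670064 -0.00434941  0.25081305]
[[ 0.88   0.036  0.474]
 [ 0.032 -0.999  0.015]
 [ 0.474  0.002 -0.88 ]]
[1.599 0.206 3.379]
```

Emit:
step_arm --pt "0.32 0.04 0.68 0 0 0" --pt "0.32 0.04 0.68 0 0 0" --pt "0.32 0.04 0.68 0 0 0" --pt "0.32 0.04 0.68 0 0 0" --pt "0.32 0.04 0.68 0 0 0"

```text
clock: 4.1
tcp_pos: [0.6403, -0.0122, 0.139]
tool_rot: [-0.003, 0.97, 0.015, 0.244]
contact_force: [0.1, 0.1, 0.4]
opening: 0.499
grip_force: 0.0
```

Emit:
step_arm --pt "0 0 0 0 0.3 0" --pt "0 0 0 0 0 0"

```text
clock: 4.35
tcp_pos: [0.6387, -0.0121, 0.1388]
tool_rot: [-0.003, 0.967, 0.015, 0.256]
contact_force: [0.4, -0.6, 0.6]
opening: 0.503
grip_force: 0.0
```

```bash
python3 - <<'E'
from h import *
import cv2
o=monitor.observe();print(np.round(o["joint_pos"],3),o["tcp_pos"]);print(np.round(R(),3));print(units([.6375,-.0095,.074]))
a=viewer.camera("top")[125:265,300:410,::-1]; b=viewer.camera("scene")[180:360,180:345,::-1]
a=cv2.resize(a,None,fx=4,fy=4,interpolation=cv2.INTER_CUBIC); b=cv2.resize(b,(0,0),fx=2.15,fy=2.15,interpolation=cv2.INTER_CUBIC)
c=np.zeros((560,440+355,3),np.uint8); c[:a.shape[0],:440]=a; c[:b.shape[0],440:440+b.shape[1]]=b
cv2.imwrite("pics/c1.png",cv2.convertScaleAbs(c,alpha=1.3)); print(proj("top",o["tcp_pos"]),proj("scene",o["tcp_pos"]))
E
```

```text
[ 0.261  0.078 -0.331  2.065  0.089  0.487 -1.67 ] [ 0.63865223 -0.01210867  0.1387548 ]
[[ 0.868  0.031  0.495]
 [ 0.027 -1.     0.014]
 [ 0.495  0.001 -0.869]]
[-0.66  -0.055  1.114]
[335.59272019 208.1585992 ] [284.74889344 262.2643467 ]
```

View pics/c1.png

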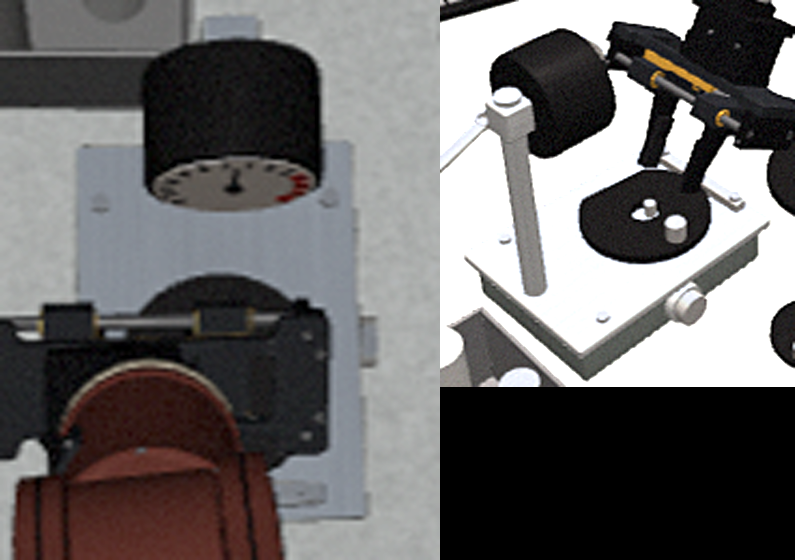

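The fingers are open over the boss, with their tips at (650,163) and (692,190) in the crop's scene part, which matches the TCP projection. The boss is at (676,229). I'll cross-check the boss position from the scene camera.

```bash
python3 - <<'E'
from h import *
print(unproj("scene",(180+(676.5-440)/2.15,180+219/2.15),.085),unproj("scene",(180+(675-440)/2.15,210+155/2.15),.085))
print(proj("scene",[.634,-.0095,.085])); print("hub",unproj("scene",(180+(650-440)/2.15,180+202/2.15),.071))
E
```

```text
[ 0.63021014 -0.00836467  0.085     ] [ 0.63169177 -0.0088057   0.085     ]
[288.21146459 282.45411094]
hub [ 0.62255099 -0.05673777  0.071     ]
```

Emit:
step_arm --pt "-0.17 -0.016 0.275 0 0 0" --pt "-0.17 -0.016 0.275 0 0 0" --pt "-0.17 -0.016 0.275 0 0 0" --pt "-0.17 -0.016 0.275 0 0 0" --pt "0 0 0 0 0 0"

```text
clock: 5.08
tcp_pos: [0.6356, -0.0083, 0.0731]
tool_rot: [-0.003, 0.967, 0.016, 0.256]
contact_force: [-0.5, -0.2, -0.3]
opening: 0.498
grip_force: 0.0
```

Emit:
step_arm --pt "0 0 0 0 0 0" --pt "0 0 0 0 0 0" --pt "0 0 0 0 0 0" --pt "0 0 0 0 0 0" --fingers 1 --grip_force 8

```text
clock: 5.58
tcp_pos: [0.6372, -0.0088, 0.0759]
tool_rot: [-0.003, 0.966, 0.016, 0.258]
contact_force: [-0.4, -0.5, 3.2]
opening: 0.226
grip_force: 8.0
```

Emit:
step_arm --pt "0.11 0.032 0.063 0 0 0" --pt "0.11 0.032 0.063 0 0 0" --pt "0.1 0.064 0.057 0 0 0" --pt "0.1 0.064 0.057 0 0 0" --pt "0 0 0 0 0 0"

```text
clock: 6.2
tcp_pos: [0.6622, -0.0175, 0.0759]
tool_rot: [-0.003, 0.966, 0.016, 0.258]
contact_force: [1.1, 0.7, 1.1]
opening: 0.23
grip_force: 8.0
```

```bash
python3 - <<'E'
from h import *
import cv2
o=monitor.observe();print(np.round(o["contact_force"],1),o["tcp_pos"])
a=viewer.camera("top")[125:265,300:410,::-1]; b=viewer.camera("scene")[180:360,180:345,::-1]
a=cv2.resize(a,None,fx=4,fy=4,interpolation=cv2.INTER_CUBIC); b=cv2.resize(b,(0,0),fx=2.15,fy=2.15,interpolation=cv2.INTER_CUBIC)
c=np.zeros((560,440+355,3),np.uint8); c[:a.shape[0],:440]=a; c[:b.shape[0],440:440+b.shape[1]]=b
cv2.imwrite("pics/c2.png",cv2.convertScaleAbs(c,alpha=1.3))
E
```

```text
[1.1 0.7 1.1] [ 0.66220503 -0.01745469  0.07588977]
```

View pics/c2.png

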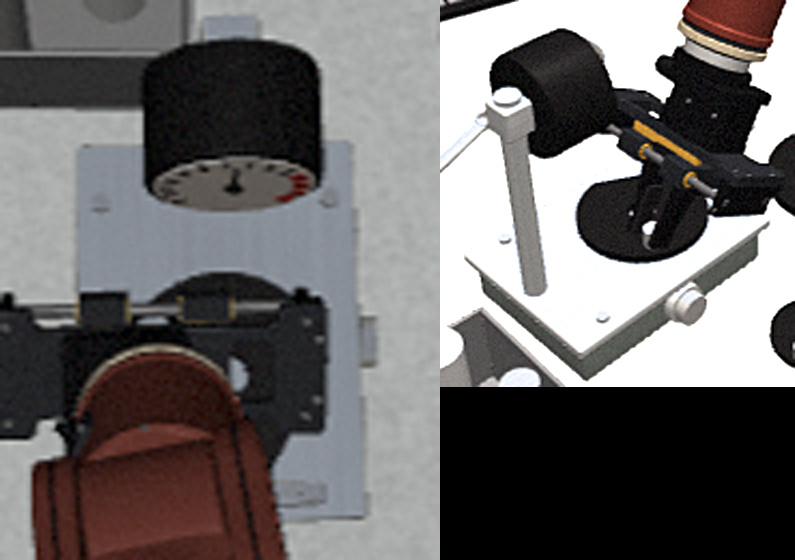

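The boss is still held at (650,235) in the crop and the plate is turning with it. The gauge is clear, so I'll continue the arc.

Emit:
step_arm --pt "0.081 0.092 0.047 0 0 0" --pt "0.081 0.092 0.047 0 0 0" --pt "0.058 0.112 0.033 0 0 0" --pt "0.058 0.112 0.033 0 0 0" --pt "0 0 0 0 0 0"

```text
clock: 6.92
tcp_pos: [0.6778, -0.0327, 0.0752]
tool_rot: [-0.005, 0.966, 0.018, 0.257]
contact_force: [-2.1, 16.2, 4.1]
opening: 0.236
grip_force: 8.0
```

Emit:
step_arm --pt "0.028 0.108 0.016 0 0 0" --pt "0.028 0.108 0.016 0 0 0" --pt "0.007 0.1 0.004 0 0 0" --pt "0.007 0.1 0.004 0 0 0" --pt "0 0 0 0 0 0"

```text
clock: 7.55
tcp_pos: [0.6814, -0.0531, 0.0743]
tool_rot: [-0.005, 0.966, 0.018, 0.256]
contact_force: [-7.0, 16.0, 3.8]
opening: 0.695
grip_force: 8.0
```

```bash
python3 - <<'E'
from h import *
import cv2
o=monitor.observe();print(np.round(o["contact_force"],1),o["tcp_pos"])
a=viewer.camera("top")[125:265,300:410,::-1]; b=viewer.camera("scene")[180:360,180:345,::-1]
a=cv2.resize(a,None,fx=4,fy=4,interpolation=cv2.INTER_CUBIC); b=cv2.resize(b,(0,0),fx=2.15,fy=2.15,interpolation=cv2.INTER_CUBIC)
c=np.zeros((560,440+355,3),np.uint8); c[:a.shape[0],:440]=a; c[:b.shape[0],440:440+b.shape[1]]=b
cv2.imwrite("pics/c3.png",cv2.convertScaleAbs(c,alpha=1.3))
E
```

```text
[-7.  16.   3.8] [ 0.68140099 -0.0530568   0.07427301]
```

View pics/c3.png

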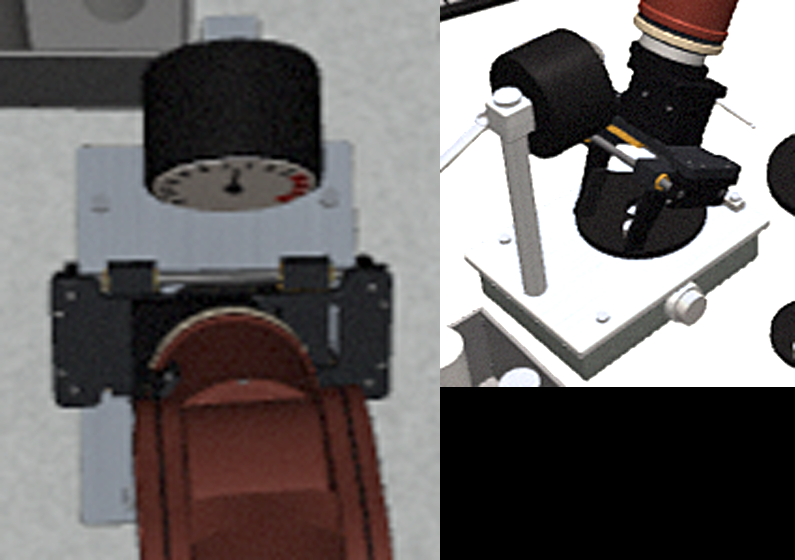

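The fingers were forced open to 0.695 and the boss stayed behind at about (630,222) in the crop. With the tool's orientation fixed and only 8 N of grip, the plate wedged between the hub and the bar. I'll re-centre on the boss, yaw the tool back, and turn the plate with a firmer grip while yawing along with it.

Emit:
step_arm --pt "0 -0.1 0 0 0 0" --pt "0 -0.1 0 0 0 0" --pt "0 -0.1 0 0 0 0" --pt "0 -0.1 0 0 0 0" --pt "0 0 0 0 0 0" --fingers 0.4

```text
clock: 8.28
tcp_pos: [0.682, -0.0379, 0.0754]
tool_rot: [-0.003, 0.966, 0.016, 0.258]
contact_force: [-0.5, 0.3, 0.7]
opening: 0.601
grip_force: 0.0
```

```bash
python3 - <<'E'
from h import *
import cv2
o=monitor.observe();print(np.round(o["contact_force"],1),o["tcp_pos"],o["opening"],np.round(o["joint_pos"],2));print(np.round(R(),3))
b=viewer.camera("scene")[230:320,230:350,::-1]
cv2.imwrite("pics/c4.png",cv2.convertScaleAbs(cv2.resize(b,None,fx=6,fy=6,interpolation=cv2.INTER_CUBIC),alpha=1.6))
E
```

```text
[-0.5  0.3  0.7] [ 0.68202672 -0.03789849  0.07537927] 0.6007191557179644 [ 0.27  0.25 -0.3   2.02  0.18  0.36 -1.69]
[[ 0.867  0.032  0.498]
 [ 0.029 -0.999  0.014]
 [ 0.498  0.003 -0.867]]
```

View pics/c4.png

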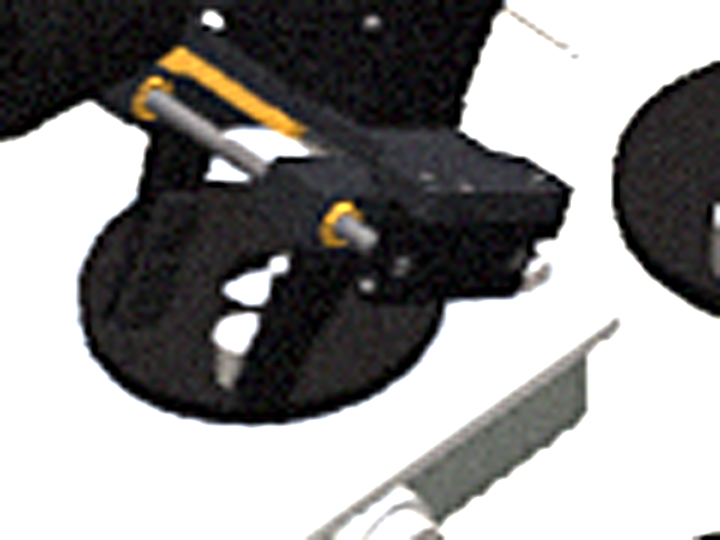

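The boss top is at about (244,331) in the crop, partly hidden by the left finger, and the hole is at (250,290).

```bash
python3 - <<'E'
from h import *
print(unproj("scene",(230+244/6,230+331/6),.085),unproj("scene",(230+250/6,230+290/6),.065))
E
```

```text
[ 0.66476713 -0.02753063  0.085     ] [ 0.6363792  -0.06017113  0.065     ]
```

Emit:
step_arm --pt "-0.1 -0.105 -0.057 0 0 0" --pt "-0.1 -0.105 -0.057 0 0 0" --pt "0 0 0 0.498 0 -0.867" --pt "0 0 0 0.498 0 -0.867" --pt "0 0 0 0.498 0 -0.867"

```text
clock: 8.95
tcp_pos: [0.6697, -0.0273, 0.0755]
tool_rot: [-0.037, 0.956, 0.143, 0.255]
contact_force: [-0.4, 0.2, -0.9]
opening: 0.599
grip_force: 0.0
```

Emit:
step_arm --pt "0 0 0 0.498 0 -0.867" --pt "0 0 0 0 0 0"

```text
clock: 9.2
tcp_pos: [0.6701, -0.0292, 0.0752]
tool_rot: [-0.047, 0.949, 0.182, 0.253]
contact_force: [-0.0, -0.3, 0.2]
opening: 0.599
grip_force: 0.0
```

Emit:
step_arm --pt "0 0 0 0 0 0" --pt "0 0 0 0 0 0" --pt "0 0 0 0 0 0" --pt "0 0 0 0 0 0" --pt "0 0 0 0 0 0" --fingers 1 --grip_force 35

```text
clock: 9.82
tcp_pos: [0.6703, -0.0275, 0.0754]
tool_rot: [-0.048, 0.949, 0.183, 0.253]
contact_force: [0.2, -0.0, -0.3]
opening: 0.215
grip_force: 35.0
```

```bash
python3 - <<'E'
from h import *
o=monitor.observe();print(np.round(o["contact_force"],1),np.round(o["torque"],2),o["tcp_pos"],o["opening"],np.round(o["joint_pos"],2));print(np.round(R(),3))
E
```

```text
[ 0.2 -0.  -0.3] [-0.03  0.49  0.06] [ 0.6703006  -0.02753795  0.07544076] 0.21458139492334138 [ 0.65  0.31 -0.61  1.99 -0.13  0.43 -0.99]
[[ 0.805  0.372  0.462]
 [ 0.324 -0.928  0.183]
 [ 0.497  0.002 -0.868]]
```

Emit:
step_arm --pt "0.02 0.09 0.012 -0.497 0 0.868" --pt "0.02 0.09 0.012 -0.497 0 0.868" --pt "0.02 0.09 0.012 -0.497 0 0.868" --pt "0 0 0 0 0 0"

```text
clock: 10.32
tcp_pos: [0.6777, -0.0385, 0.0756]
tool_rot: [-0.014, 0.964, 0.059, 0.257]
contact_force: [2.8, 0.8, -0.3]
opening: 0.216
grip_force: 35.0
```

Emit:
step_arm --pt "0.02 0.09 0.012 -0.497 0 0.868" --pt "0.02 0.09 0.012 -0.497 0 0.868" --pt "0 0 0 0 0 0"

```text
clock: 10.7
tcp_pos: [0.6807, -0.0478, 0.0754]
tool_rot: [0.008, 0.966, -0.025, 0.258]
contact_force: [0.9, 1.5, 0.4]
opening: 0.219
grip_force: 35.0
```

```bash
python3 - <<'E'
from h import *
import cv2
o=monitor.observe();print(np.round(o["contact_force"],1),np.round(o["torque"],2),o["tcp_pos"],o["opening"],np.round(o["joint_pos"],2));print(np.round(R(),3))
a=viewer.camera("top")[165:265,300:410,::-1]; b=viewer.camera("scene")[220:320,230:350,::-1]
a=cv2.resize(a,None,fx=3,fy=3,interpolation=cv2.INTER_CUBIC); b=cv2.resize(b,None,fx=3.9,fy=3.9,interpolation=cv2.INTER_CUBIC)
c=np.zeros((400,798,3),np.uint8); c[:a.shape[0],:a.shape[1]]=a; c[:b.shape[0],330:330+b.shape[1]]=b
cv2.imwrite("pics/c5.png",cv2.convertScaleAbs(c,alpha=1.6))
E
```

```text
[0.9 1.5 0.4] [0.21 0.35 0.03] [ 0.68067889 -0.04777751  0.07540379] 0.21864141499324147 [ 0.17  0.24 -0.2   2.03  0.24  0.36 -1.84]
[[ 0.866 -0.052  0.497]
 [-0.043 -0.999 -0.028]
 [ 0.498  0.003 -0.867]]
```

View pics/c5.png

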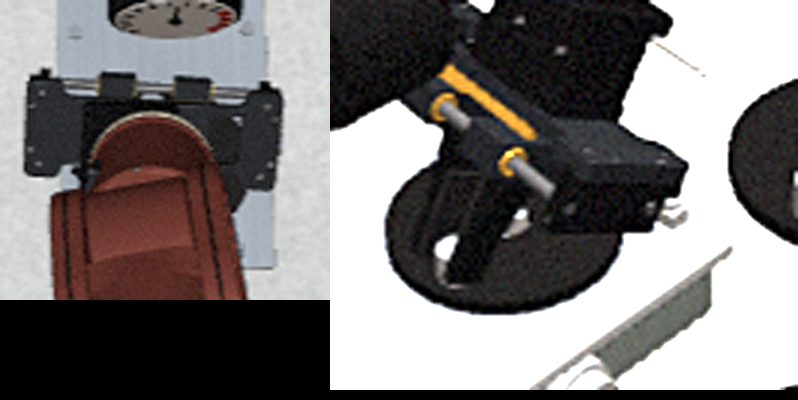

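Emit:
step_arm --pt "0.02 0.09 0.012 -0.497 0 0.868" --pt "0.02 0.09 0.012 -0.497 0 0.868" --pt "0.01 0.045 0.006 -0.25 0 0.434" --pt "0 0 0 0 0 0"

```text
clock: 11.3
tcp_pos: [0.6822, -0.0603, 0.0754]
tool_rot: [0.036, 0.957, -0.131, 0.255]
contact_force: [-0.1, 0.7, 2.5]
opening: 0.216
grip_force: 35.0
```

```bash
python3 - <<'E'
from h import *
o=monitor.observe();print(np.round(o["contact_force"],1),np.round(o["torque"],2),o["tcp_pos"],o["opening"]);print(np.round(R(),3)); p=o["tcp_pos"]
print(units(p+[-.0135,-.0004,0]))
E
```

```text
[-0.1  0.7  2.5] [0.2  0.21 0.01] [ 0.68215592 -0.06025864  0.07539466] 0.2155824259866755
[[ 0.835 -0.269  0.479]
 [-0.232 -0.963 -0.136]
 [ 0.498  0.002 -0.867]]
[-0.224  0.08  -0.128]
```

Emit:
step_arm --pt "0 0 0 0 0 0" --pt "-0.05 0.018 -0.028 0 0 0" --pt "-0.05 0.018 -0.028 0 0 0" --pt "-0.05 0.018 -0.028 0 0 0" --pt "0 0 0 0 0 0" --grip_force 12

```text
clock: 11.92
tcp_pos: [0.6751, -0.0607, 0.0773]
tool_rot: [0.036, 0.957, -0.131, 0.258]
contact_force: [11.8, -2.1, 0.4]
opening: 0.221
grip_force: 12.0
```

Emit:
step_arm --pt "-0.05 0.018 -0.028 0 0 0" --pt "-0.025 0.009 -0.014 0 0 0" --pt "0 0 0 0 0 0"

```text
clock: 12.3
tcp_pos: [0.6717, -0.0608, 0.0781]
tool_rot: [0.035, 0.956, -0.131, 0.259]
contact_force: [14.6, -2.9, 1.4]
opening: 0.222
grip_force: 12.0
```

Emit:
step_arm --pt "0 0 0 0 0 0" --pt "0 0 0 0 0 0" --pt "0 0 0 0 0 0" --pt "0.15 0 -0.26 0 0 0" --pt "0.15 0 -0.26 0 0 0" --fingers 0.5

```text
clock: 12.92
tcp_pos: [0.6686, -0.0603, 0.1064]
tool_rot: [0.036, 0.957, -0.132, 0.256]
contact_force: [-0.5, 0.1, -0.4]
opening: 0.499
grip_force: 0.0
```

Emit:
step_arm --pt "-0.286 -0.706 -0.398 0 0 0" --pt "-0.286 -0.706 -0.398 0 0 0" --pt "-0.286 -0.706 -0.398 0 0 0" --pt "-0.286 -0.706 -0.398 0 0 0" --pt "-0.286 -0.706 -0.398 0 0 0"

```text
clock: 13.55
tcp_pos: [0.6189, 0.112, 0.1485]
tool_rot: [0.037, 0.957, -0.128, 0.256]
contact_force: [1.1, -1.6, -0.3]
opening: 0.504
grip_force: 0.0
```

```bash
python3 - <<'E'
from h import *
import cv2
a=viewer.camera("top")[125:265,300:410,::-1]; b=viewer.camera("scene")[220:320,230:350,::-1]
a=cv2.resize(a,None,fx=4,fy=4,interpolation=cv2.INTER_CUBIC); b=cv2.resize(b,None,fx=2.95,fy=2.95,interpolation=cv2.INTER_CUBIC)
c=np.zeros((560,798,3),np.uint8); c[:a.shape[0],:a.shape[1]]=a; c[:b.shape[0],440:440+b.shape[1]]=b
cv2.imwrite("pics/c6.png",cv2.convertScaleAbs(c,alpha=1.6))
E
```

```text
(no output)
```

View pics/c6.png

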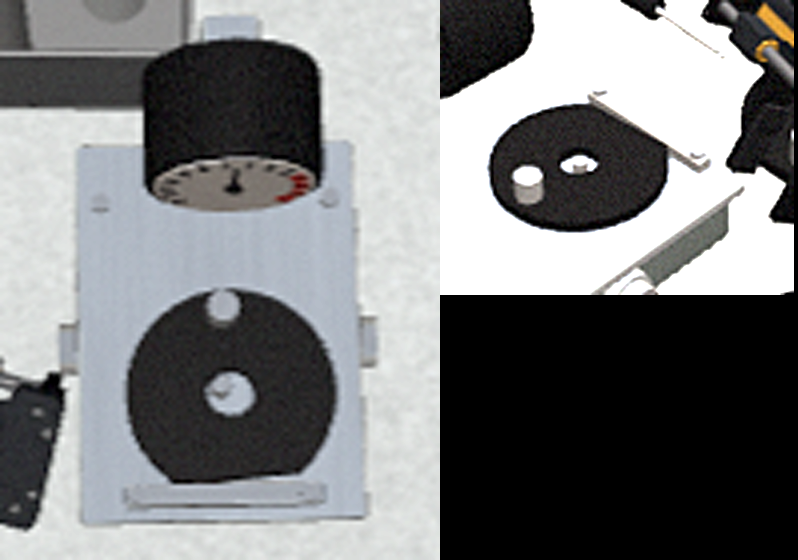

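The plate is nearly home: its left corner (172,483) touches the bar, but the right end (300,473) still has a gap of about 3°. The boss is at (224,306) and the hole at (231,393).

```bash
cat >pl.py <<'E'
from h import *
import cv2
def fit():
    """disc circle+flat from the top picture (dark pixels on the deck), in the deck's frame (mm, deg)"""
    im=viewer.camera("top"); g=cv2.resize(im[170:262,310:400].astype(np.float32).mean(2),None,fx=8,fy=8,interpolation=cv2.INTER_CUBIC)
    m=(g<65).astype(np.uint8); k,l,s,_=cv2.connectedComponentsWithStats(m)
    o=l[int((225-170)*8):,:]; i=np.bincount(l[360:600,240:440][m[360:600,240:440]>0]).argmax(); m=(l==i).astype(np.uint8)
    c=max(cv2.findContours(m,cv2.RETR_EXTERNAL,cv2.CHAIN_APPROX_NONE)[0],key=cv2.contourArea)[:,0]
    W=np.array([unproj("top",((u+.5)/8-.5+310,(v+.5)/8-.5+170),.065)[:2] for u,v in c[::3]])
    O=np.array([.6283,-.0607]);a=.032;D=(W-O)@np.array([[np.cos(a),-np.sin(a)],[np.sin(a),np.cos(a)]])*1e3
    return D
E
python3 - <<'E'
from pl import *
from scipy.optimize import least_squares
D=fit()
def res(p):
    d=D-p[:2];r=np.hypot(*d.T)-65; f=-(d@[np.cos(p[2]),np.sin(p[2])])-53
    return np.where(np.abs(r)<np.abs(f),r,f)
s=least_squares(res,[-10,-3,.05],loss="soft_l1");print(s.x[:2],np.degrees(s.x[2]),np.abs(s.fun).mean(),len(D))
bar=[unproj("top",(300+u/4-.375,125+v/4-.375),.067) for u,v in[(126,488),(325,484)]];print(bar)
cr=lambda u,v:(300+u/4-.375,125+v/4-.375)
print("boss",unproj("top",cr(224,306),.085),unproj("scene",(230+(528-440)/2.95,220+176/2.95),.085),"hole",unproj("top",cr(231,393),.065))
print(np.round(R(),3),monitor.observe()["tcp_pos"])
E
```

```text
[-8.58629093 -4.7479141 ] 4.717725054087494 1.8451160787317642 442
[array([ 0.56026122, -0.0024384 ,  0.067     ]), array([ 0.56429653, -0.123165  ,  0.067     ])]
boss [ 0.67007285 -0.06052275  0.085     ] [ 0.67014487 -0.05537865  0.085     ] hole [ 0.62045609 -0.06601062  0.065     ]
[[ 0.836 -0.267  0.479]
 [-0.228 -0.964 -0.139]
 [ 0.499  0.006 -0.867]] [0.6190597  0.10905491 0.14717359]
```

Emit:
step_arm --pt "0 0 0 0.499 0 -0.867" --pt "0 0 0 0.499 0 -0.867" --pt "0 0 0 0.499 0 -0.867" --pt "0 0 0 0 0 0"

```text
clock: 14.2
tcp_pos: [0.6194, 0.1038, 0.1463]
tool_rot: [0.005, 0.966, -0.007, 0.257]
contact_force: [0.4, -0.0, -0.5]
opening: 0.498
grip_force: 0.0
```

```bash
python3 - <<'E'
from h import *
print(np.round(R(),3)); print(monitor.observe()["tcp_pos"],units([.6735,-.059,.108]),units([.6735,-.059,.0755],[.6735,-.059,.108]))
E
```

```text
[[ 0.868 -0.017  0.496]
 [-0.012 -1.    -0.014]
 [ 0.496  0.007 -0.868]]
[0.61936873 0.10382648 0.14630035] [0.597 3.232 1.248] [-0.323 -0.004  0.564]
```

Emit:
step_arm --pt "0.12 0.646 0.25 0 0 0" --pt "0.12 0.646 0.25 0 0 0" --pt "0.12 0.646 0.25 0 0 0" --pt "0.12 0.646 0.25 0 0 0" --pt "0.12 0.646 0.25 0 0 0"

```text
clock: 14.82
tcp_pos: [0.6744, -0.0569, 0.1074]
tool_rot: [0.005, 0.967, -0.006, 0.256]
contact_force: [0.3, 0.7, 1.0]
opening: 0.498
grip_force: 0.0
```

Emit:
step_arm --pt "0 0 0 0 0 0" --pt "-0.16 0 0.28 0 0 0" --pt "-0.16 0 0.28 0 0 0" --pt "0 0 0 0 0 0"

```text
clock: 15.32
tcp_pos: [0.6726, -0.0545, 0.0727]
tool_rot: [0.005, 0.967, -0.004, 0.255]
contact_force: [-0.3, 0.1, 1.1]
opening: 0.501
grip_force: 0.0
```

Emit:
step_arm --pt "0 0 0 0 0 0" --pt "0 0 0 0 0 0" --pt "0 0 0 0 0 0" --pt "0 0 0 0 0 0" --pt "0 0 0 0 0 0" --fingers 1 --grip_force 30

```text
clock: 15.95
tcp_pos: [0.6746, -0.0557, 0.076]
tool_rot: [0.005, 0.966, -0.005, 0.257]
contact_force: [-0.6, -1.4, 3.9]
opening: 0.215
grip_force: 30.0
```

```bash
python3 - <<'E'
from h import *
print(np.round(R(),3)); o=monitor.observe();print(o["tcp_pos"],np.round(o["torque"],2),units(o["tcp_pos"]+[0.003,0,0]))
E
```

```text
[[ 0.868 -0.012  0.497]
 [-0.007 -1.    -0.012]
 [ 0.497  0.007 -0.868]]
[ 0.67464216 -0.05572616  0.07603961] [-0.12  0.37 -0.07] [ 0.052 -0.001  0.03 ]
```

Emit:
step_arm --pt "0.035 0.04 0.02 -0.4 0 0.694" --pt "0.018 0.04 0.01 -0.4 0 0.694" --pt "0 0 0 0 0 0"

```text
clock: 16.32
tcp_pos: [0.6777, -0.0589, 0.076]
tool_rot: [0.023, 0.964, -0.071, 0.257]
contact_force: [1.3, 0.4, 3.0]
opening: 0.216
grip_force: 30.0
```

Emit:
step_arm --pt "-0.035 0 -0.02 0 0 0" --pt "-0.035 0 -0.02 0 0 0" --pt "-0.035 0 -0.02 0 0 0" --pt "0 0 0 0 0 0"

```text
clock: 16.82
tcp_pos: [0.6714, -0.059, 0.076]
tool_rot: [0.023, 0.964, -0.072, 0.257]
contact_force: [1.3, 0.5, 6.6]
opening: 0.218
grip_force: 30.0
```

Emit:
step_arm --pt "-0.035 0 -0.02 0 0 0" --pt "-0.018 0 -0.01 0 0 0" --pt "0 0 0 0 0 0"

```text
clock: 17.2
tcp_pos: [0.6705, -0.0575, 0.0773]
tool_rot: [0.022, 0.963, -0.071, 0.259]
contact_force: [12.2, 1.5, 0.8]
opening: 0.215
grip_force: 30.0
```

Emit:
step_arm --pt "-0.018 0 -0.01 0 0 0" --pt "0 0 0 0 0 0"

```text
clock: 17.45
tcp_pos: [0.6703, -0.0574, 0.078]
tool_rot: [0.022, 0.963, -0.071, 0.259]
contact_force: [14.5, 0.6, 1.0]
opening: 0.217
grip_force: 30.0
```

Emit:
step_arm --pt "-0.01 0 -0.006 0 0 0" --pt "0 0 0 -0.25 0 0.434" --pt "-0.01 0 -0.006 0.25 0 -0.434" --pt "0 0 0 0.25 0 -0.434" --pt "-0.01 0 -0.006 0 0 0" --grip_force 15

```text
clock: 18.08
tcp_pos: [0.6683, -0.0572, 0.0778]
tool_rot: [0.017, 0.964, -0.05, 0.26]
contact_force: [14.0, 1.9, 0.6]
opening: 0.22
grip_force: 15.0
```

Emit:
step_arm --pt "0 0 0 0 0 0" --pt "0 0 0 0 0 0" --pt "0 0 0 0 0 0" --pt "0.15 0 -0.26 0 0 0" --pt "0.15 0 -0.26 0 0 0" --fingers 0.5

```text
clock: 18.7
tcp_pos: [0.6655, -0.0578, 0.1067]
tool_rot: [0.017, 0.965, -0.051, 0.257]
contact_force: [0.7, -0.5, -0.3]
opening: 0.495
grip_force: 0.0
```

Emit:
step_arm --pt "-0.286 -0.706 -0.398 0 0 0" --pt "-0.286 -0.706 -0.398 0 0 0" --pt "-0.286 -0.706 -0.398 0 0 0" --pt "-0.286 -0.706 -0.398 0 0 0" --pt "-0.286 -0.706 -0.398 0 0 0"

```text
clock: 19.32
tcp_pos: [0.5734, 0.1313, 0.1572]
tool_rot: [0.017, 0.965, -0.051, 0.258]
contact_force: [0.4, 0.8, 0.4]
opening: 0.497
grip_force: 0.0
```

```bash
python3 - <<'E'
from h import *
import cv2
a=viewer.camera("top")[180:265,310:400,::-1]; b=viewer.camera("scene")[220:320,230:350,::-1]
a=cv2.resize(a,None,fx=5.5,fy=5.5,interpolation=cv2.INTER_CUBIC); b=cv2.resize(b,None,fx=2.5,fy=2.5,interpolation=cv2.INTER_CUBIC)
c=np.zeros((480,798,3),np.uint8); c[:a.shape[0],:a.shape[1]]=a; c[:b.shape[0],496:496+b.shape[1]]=b
cv2.imwrite("pics/c7.png",cv2.convertScaleAbs(c,alpha=1.6))
E
```

```text
(no output)
```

View pics/c7.png

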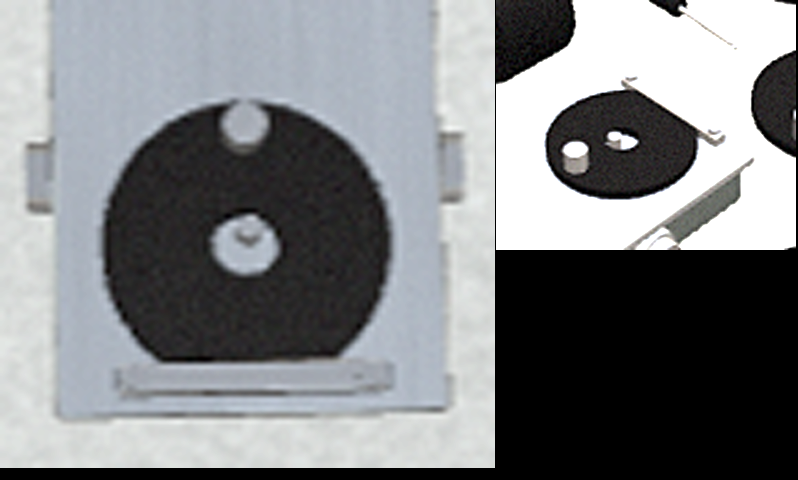

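Viewed: the flat runs along the bar from (160,361) to (342,357) with no visible gap, the hub is central in the hole at (245,238), and the boss is at (245,124). One numeric check of the angle and any gap along the bar.

```bash
python3 - <<'E'
from h import *
im=np.mean([viewer.camera("top").astype(float).mean(2) for _ in range(6)],0)
for u in (341,345,349,353,357,361,365,369,371): print(u,np.round(im[238:252,u]).astype(int))
cr=lambda u,v:(310+(u+.5)/5.5-.5,180+(v+.5)/5.5-.5)
b=unproj("top",cr(245,122),.085);h=unproj("top",cr(245.5,243),.065);d=b-h;print(b,h,np.degrees(np.arctan2(d[1],d[0])),np.hypot(*d[:2]))
for x,y in[(-66,36),(-66,-36),(-62,36),(-62,-36)]:
    print(proj("top",[.6283+(x*.9995-y*.032)/1e3,-.0607+(x*.032+y*.9995)/1e3,.065]))
E
```

```text
341 [ 24  25  25  25  26  24  25  10 110 108 104 108 109  69]
345 [ 26  24  25  26  26  25  23   8 112 110 104 108 109  66]
349 [ 25  26  25  26  24  25  24  28 112 108 105 108 109  52]
353 [ 25  26  25  26  25  25  24  28 112 108 105 108 109  60]
357 [ 26  25  26  25  24  25  23  35 114 106 105 108 108  57]
361 [ 25  25  25  26  25  24  22  54 112 106 105 108 118  60]
365 [ 25  25  22  25  24  24  21  61 109 106 105 107 114  81]
369 [ 25  24  25  26  25  23  21  83 109 105 106 108 112  80]
371 [ 25  24  24  24  23  19  45  95 108 105 106 108 114  79]
[ 0.66841377 -0.05692077  0.085     ] [ 0.61811328 -0.05830672  0.065     ] 1.5782915312355887 0.05031957586866707
[341.1499543  246.51116614]
[370.75222689 245.95738376]
[341.11476333 244.89083996]
[370.69983746 244.33559086]
```

```bash
python3 - <<'E'
from h import *
import cv2
i0=cv2.imread("pics/top0.png").astype(float).mean(2); im=np.mean([viewer.camera("top").astype(float).mean(2) for _ in range(6)],0)
for u in (333,336,345,353,361,369,376,379): print(u,np.round(i0[240:256,u-1:u+2].mean(1)).astype(int),np.round(im[240:256,u-1:u+2].mean(1)).astype(int))
for x in(-66,-80):
  for z in(.067,.055): print(x,z,proj("top",[.6283+x/1e3,-.0607+x*.032e-3,z]))
s=np.mean([viewer.camera("scene").astype(float) for _ in range(6)],0)
b=cv2.resize(s[235:290,270:345,::-1].astype(np.uint8),None,fx=10,fy=10,interpolation=cv2.INTER_CUBIC); cv2.imwrite("pics/c8.png",cv2.convertScaleAbs(b,alpha=.95))
E
```

```text
333 [101 102 101 101 102 101  97  92  92  92  86  80  86 103 103  78] [ 75  97 110 115 114 114 109 104 104 103  98  90  96 115 115  89]
336 [101 101  99 101 101 101  95  93  93  95  97  69  86 101 102  74] [ 25  21  28  52  97 112 108 105 104 106 108  80  97 114 114  84]
345 [ 23  19  15  32  92  74  95  96  92  96  97  56 102 103 103  71] [ 25  25  26  25  25  10 112 109 104 108 109  64 115 115 115  81]
353 [ 21  20  23  20  19  21 100  95  93  96  96  53 104 102 111  69] [ 25  26  25  25  22  28 112 108 105 108 108  61 116 116 124  78]
361 [ 20  18  22  20  14  85  99  94  93  96 106  55 105 106 109  78] [ 26  26  26  25  22  54 112 106 105 107 118  63 117 117 121  88]
369 [ 21  41 100 106 106  92  95  94  94  97  99  70 106 106 105  96] [ 25  25  26  23  19  82 109 105 106 108 112  80 118 118 118 108]
376 [104 105 105 105 105  99  93  92  87  96  77  88 106 107  92  95] [ 98 112 119 118 119 110 104 104  99 107  89  98 119 119 105 106]
379 [104 105 104 105 105 101  91  91  92  89  77  96 106 106  88 107] [117 117 117 117 118 113 102 102 104 101  87 108 119 119  99 119]
-66 0.067 [355.98153402 246.11692952]
-66 0.055 [355.75148854 246.89529396]
-80 0.067 [356.13550537 251.81826481]
-80 0.055 [355.90336448 252.53778257]
```

View pics/c8.png

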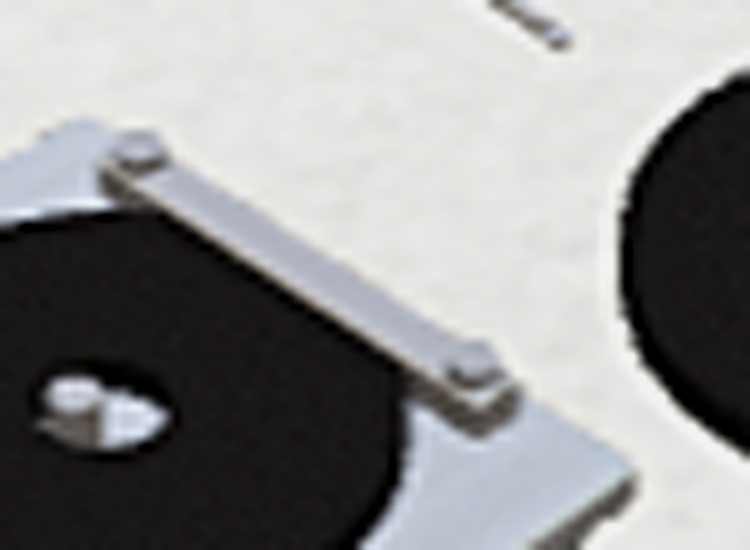

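Viewed: seen from the far side, the plate's flat meets the bar's face along its whole length, from (150,205) to (405,375), with no deck showing between. The gripper is clear, so I'm handing in.

```bash
python3 -c "
from plant import ctrl
print(ctrl.finish_job())"
```

```text
the job is handed in; nothing more can be done
None
```

I turned the valve plate until its flat edge lies along the alignment bar, with no gap visible from either camera. It is still on its hub, the arm stayed clear of the gauge, I moved nothing else on purpose, and I handed the job in at about 20 s of the 53 s allowed.

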